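# Park a gearbox for storage

## Task

Get the gearbox on the bench ready for the store: first turn the three-armed flange on its top by pushing on an arm with a fingertip, without gripping it or lifting it on its splines, until its long arm points straight at the upright lug on the casing. Then push the park lever at the other end fully over against its stop peg, with the flange still lined up, and leave the small parts standing around where they are.

Things in the scene. Friction and masses are not known exactly. Their poses are not given: they have to be found in the camera images.
- gearbox: Dull grey cast gearbox casing, a box 250 (x) by 340 (y) by 110 mm high, fixed to the bench. Origin at the centre of its underside; x, y along its sides, z up. Its flat top is 110 mm over the origin; the flange stands near its +y end, the park lever near its -y end.
- flange: Dark steel flange with three level arms 120 degrees apart, flat on the casing's top; turns about a vertical shaft either way without limit. Origin on the shaft at the arms' underside, 128 mm over the bench, at (-20, 60) mm in the casing's frame; x along the LONG arm, z up. Friction (0.15 N m, some 2 N at an arm) holds it where it is left. Loose on its splines: it could be pulled up but must not be.
- hub_top (a point): Centre of the hub's top, on the shaft axis, 154 mm over the bench. Hub radius 30 mm, with a nut of radius 15 mm, 10 mm high, on it. A boss of radius 34 mm fills the gap under the hub; elsewhere the space between and under the arms is open down to the casing's top (18 mm below the arms). Arms: 20 mm wide, 18 mm thick, round eyes of 14 mm radius at the ends; short arms' eyes 68 mm from the axis.
- long_arm_end (a point): Top centre of the eye at the end of the flange's long arm, 98 mm from the shaft axis, 146 mm over the bench.
- lug (a point): Top centre of the index lug: upright bare aluminium block 22 by 14 mm, 46 mm high, standing on the casing's top near its +x edge at (108, 60) mm in the casing's frame, so it lies from the shaft in the casing's +x direction. The long arm passes 5 mm clear of it.
- park (a joint): Park lever angle (rad), growing anticlockwise from above, 0 to 1.1; starts at 0 to 0.35; 1.1 is fully over against the stop peg. At 0 the lever points from its pivot 0.6 rad clockwise of the casing's +x (outwards, to -y), at 1.1 0.5 rad anticlockwise of it (inwards, to the flange). Friction (0.12 N m, some 1.5 N at the knob) holds it where it is left.
- lever_pivot (a point): Pivot of the park lever, at (-60, -120) mm in the casing's frame, 126 mm over the bench: mid-thickness of the lever's steel bar (16 mm wide, 10 mm thick).
- park_knob (a point): Top centre of the upright black knob at the lever's end, radius 10 mm, 34 mm high (121 to 155 mm over the bench), 80 mm from the pivot. The stop peg is a bare steel pin of 6 mm radius, 24 mm high, beside the lever's inner side 47 mm from the pivot.
- socket: Loose deep socket of bright steel, 26 mm across, 50 mm high, standing on the casing's top near its +x, -y corner. Origin under its centre. Leave alone.
- oilcan: Loose grey can, 60 mm across, 120 mm high, on the bench beyond the casing's +y end. Origin under its centre. Leave alone.
- spanner: Loose steel spanner, 200 mm long, lying on the bench beyond the casing's -y end. Leave alone.

How it is judged (in metres and radians):
On the way, in this order (a step that is already met when the one before it is completed fails the run):
1. the flange's long arm points at the lug and rests there (y of long_arm_end in the frame of gearbox between 0.0515 and 0.0685 m and x of long_arm_end in the frame of gearbox above 0 m and angular speed of flange below 0.1 rad/s), for 0.3 s.
2. the park lever is fully over at its stop, the flange still lined up (all of step 1 and value of joint park above 1.02 rad), for 0.3 s.
At the end, for the whole second after the job is handed in: The long arm's end is within 8.5 mm (5 degrees) of the line from the shaft to the lug, on the lug's side, at rest, and the park lever is past 1.02 rad of its 1.1 rad; the small parts are at rest (all of step 2 and linear speed of each of socket, oilcan, spanner below 0.02 m/s); the robot touches nothing.
It fails at once if the flange is lifted on its splines by more than 8 mm (z of flange in the frame of gearbox above 0.136 m).
It fails at once if the flange is gripped or forced (more than 40 N from the fingers) (contact force between the fingers and flange above 40 N).
It fails at once if the socket, can or spanner is moved by more than 20 mm or lifted (distance of any of socket, oilcan, spanner from where it was at the start of the episode above 0.02 m).
It also fails if it takes over 58 s, if anything falls off the work surface, if the arm or the gripper's body presses on something with over 40 N, if the wrist force passes 120 N, or if a joint passes its speed limit or range.

## Robot

A 6-joint arm with a two-finger parallel gripper is mounted at the origin on the work surface. World frame = base frame: x ahead of the robot, y to its left, z up, the work surface at z = 0. Lengths are in m, angles in degrees, forces in N, time in s.
With the tool pointing down it reaches from about 0.35 to 0.875 m from the base axis. Payload 4.2 kg.
Tool frame: the origin (TCP) lies at the very end of the fingers, on their centre line; the grasp point (between the pads) lies 19 mm behind it; z points along the fingers, y is the direction in which the jaws open and shut (so a half turn about z gives the same grasp; the last joint's range is limited). The gripper opens to 87 mm and grips with 3 to 60 N. Pads are 19 mm wide; open, the fingers measure 117 mm over their backs; the gripper's body (75 mm by 190 mm) begins 51 mm behind the grasp point.
Start: joints at [-61.616, 22.042, 0.453, 0, -68.411, -14.817], TCP at [0.147, -0.608, 0.223] pointing down, gripper open.
Joint ranges: [-179.83, 179.83], [-69.29, 118.12], [-61.27, 80.66], [-181.25, 117.63], [-171.15, -9.14], [-177.46, 177.46]. Speed limits (degrees/s): [159.86, 159.86, 180, 180, 180, 180].

## Interface

Orientations are given as a 3x3 rotation matrix whose columns are the frame's x, y, z axes.
In Python, from station import r, imaging gives the robot as it stands. The module is installed in compiled form; this text tells all that it offers.
- The arm moves only by the tool move_arm, never from a script. Its argument "motion" is one flat list of numbers, 7 for each row, row after row: the shift along the tool's x, y, z in units of 40 mm (1.0 is 40 mm), then the turn, a rotation vector about the tool's x, y, z in units of 5 degrees (1.0 is 5 degrees), then the gripper's target within -1 to 1 (shut at 1, half-way at 0, fully open at -1). In form: [dx, dy, dz, wx, wy, wz, gripper, dx, dy, dz, wx, wy, wz, gripper, ...]. A call has 1 to 20 rows; each row is the pose to reach, as a shift and turn from the pose measured when the call began, along the tool's axes at that moment; what a row does not reach only later rows make up. A row lasts 1/12 s, in which the tool goes at most 41.7 mm and 7.16 degrees, less where a joint would pass 70% of its speed; a pose out of reach is approached as far as the arm can. A call with a gripper value outside its range is refused whole. The fingers move at their own pace and stop on an object; the grip force is fixed at half the most. Time passes only in rows, so rows that repeat a pose let the fingers close. It gives the time, the measured TCP pose, the force and the opening at its end, in the units of the state.
- r.sense(): the state, without advancing time (a new reading comes with each control period).
- imaging.capture(name): name is "side" or "top" or "wrist"; returns the picture (384x512x3 uint8, blue, green, red); there is no depth.
- imaging.camera_params(name): a dict with "intrinsics" (3x3 intrinsics, pixels), "k1" (the pictures are not rectified: a ray, as slopes to the right and down, at radius r is drawn at 1 + k1 r^2 times it, then the intrinsics apply), "world_from_camera" (4x4, takes a point from camera to world coordinates). Camera axes: x right, y down, z forward; pixel columns grow to the right and rows downward; lengths in m; the calibration is good to about 2 mm. A picture is of the moment at which its call begins: read the wrist's pose just before it. camera_params takes no time and is no camera call; for the wrist camera it gives the pose at the moment of the call.
- r.finish_job(): hands the job in, once; it reports no verdict.
The state is a dict: "time_s": time; "joints": joint angles; "joint_velocities": joint speeds; "effort": joint torques, N m; "tcp_pos": TCP position; "ee_rot": TCP orientation; "wrist_force": force on the tool from outside, world axes, zero at the start; "moment": the same for the moment, N m; "gripper_width": opening from 0.0 (shut) to 1.0 (fully open).
Only numpy, scipy, OpenCV 4.12 (cv2) and the standard library are available. Lean on these libraries where they do the work, as an engineer would, in place of code of your own. Each camera call takes 0.05 s, during which the arm holds its last target.

## Working session

There is one attempt and no reset: what is moved stays moved. The work goes in short steps, Python scripts to look and compute and a tool call to move; the robot and the scene stay as the last step left them, time stands still between calls to the robot, and variables do not carry over. Pictures are saved under pics/ and viewed, and the job is handed in when it is done.

Besides the shell and the picture viewer there is one more tool, called after "Request:" as name(argument=value, ...) on one line, values as JSON. move_arm: Moves the arm, as the interface text tells. Its arguments: {"type":"object","properties":{"motion":{"type":"array","items":{"type":"number"}}},"required":["motion"]}

```bash
mkdir -p pics
python3 - <<'E'
from station import r, imaging
import cv2
s=r.sense();print(s)
for n in("side","top","wrist"):
    p=imaging.camera_params(n);print(n,p)
    cv2.imwrite(f"pics/{n}0.png",imaging.capture(n))
E
```

```text
{'time_s': 0.0, 'joints': array([-6.16136993e+01,  2.20921469e+01,  3.80280346e-01, -2.83201835e-02,
       -6.84122748e+01, -1.48169570e+01]), 'joint_velocities': array([-0.06455178,  0.11391678, -0.08080439, -0.02032188,  0.00674783,
       -0.01136495]), 'effort': array([-6.10755396e-04, -3.90666032e+01,  1.87405854e+01,  4.21992168e+00,
        1.09661574e-02, -1.89407056e-04]), 'tcp_pos': array([ 0.14651673, -0.60696381,  0.22145017]), 'ee_rot': array([[-9.72129409e-01, -2.34444067e-01, -6.25699576e-04],
       [-2.34444876e-01,  9.72127094e-01,  2.12462493e-03],
       [ 1.10153802e-04,  2.21210244e-03, -9.99997547e-01]]), 'wrist_force': array([ 0.0943702 , -0.55879541, -0.00428898]), 'moment': array([0.02404823, 0.02757212, 0.00762137]), 'gripper_width': 1.00047217172123}
side {'intrinsics': array([[456.05998096,   0.        , 244.46947222],
       [  0.        , 456.05998096, 200.23546844],
       [  0.        ,   0.        ,   1.        ]]), 'k1': 0.007008228791846994, 'world_from_camera': array([[ 0.99391046, -0.05741109,  0.09405294,  0.43764419],
       [-0.10972675, -0.5
[... 399 characters left out ...]
816, -0.99337833,  0.11478417,  0.45154768],
       [-0.99959646,  0.00808544,  0.02723128,  0.00975418],
       [-0.02797904, -0.1146042 , -0.99301715,  1.09852127],
       [ 0.        ,  0.        ,  0.        ,  1.        ]])}
wrist {'intrinsics': array([[326.30150811,   0.        , 258.75023899],
       [  0.        , 326.30150811, 186.29497604],
       [  0.        ,   0.        ,   1.        ]]), 'k1': 0.020989415515446155, 'world_from_camera': array([[-0.23507796,  0.94007201,  0.24698779,  0.08003982],
       [ 0.97197371,  0.22674967,  0.06206209, -0.6230157 ],
       [ 0.00233844,  0.25465507, -0.96702912,  0.38366786],
       [ 0.        ,  0.        ,  0.        ,  1.        ]])}
```

View pics/side0.png

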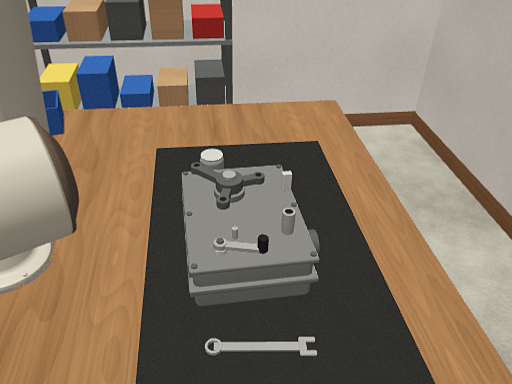

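View pics/top0.png

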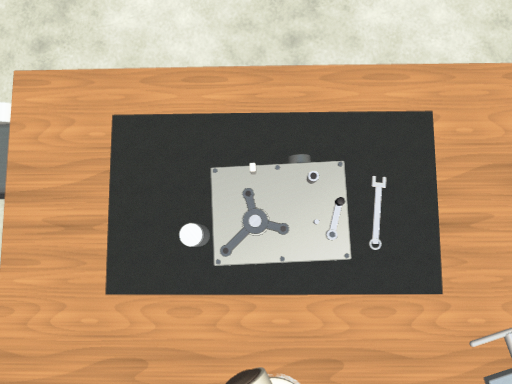

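View pics/wrist0.png

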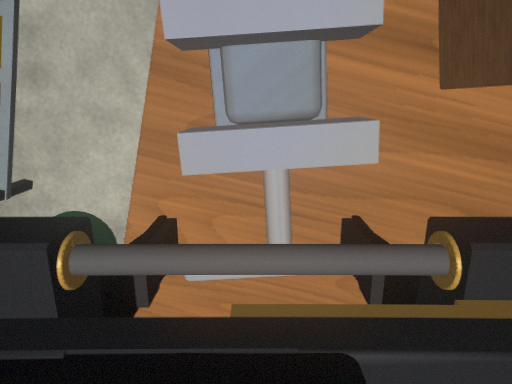

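Run:
```python
import cv2
t=cv2.imread('pics/top0.png')[150:275,170:390];cv2.imwrite('pics/top0z.png',cv2.resize(t,None,fx=3.6,fy=3.6,interpolation=cv2.INTER_CUBIC))
t=cv2.imread('pics/side0.png')[140:310,170:330];cv2.imwrite('pics/side0z.png',cv2.resize(t,None,fx=3.5,fy=3.5,interpolation=cv2.INTER_CUBIC))
```

```text
(no output)
```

View pics/top0z.png

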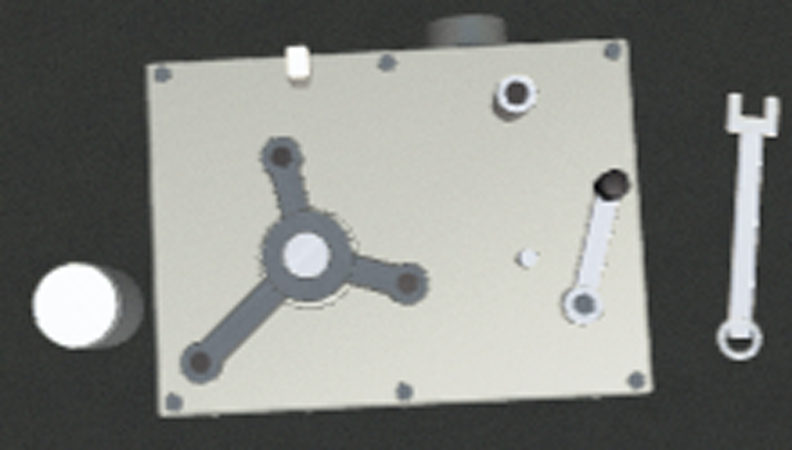

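View pics/side0z.png

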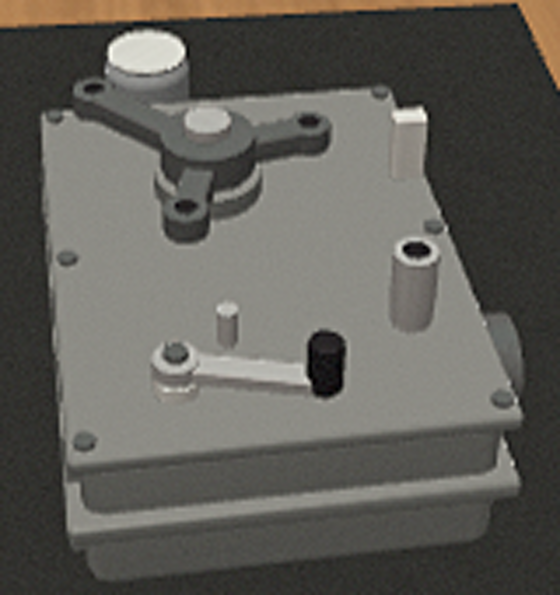

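```bash
cat > h.py <<'E'
import numpy as np, cv2
from station import r, imaging
def ray(n,uv,P=None):
    P=P or imaging.camera_params(n);K=P["intrinsics"]
    d=np.array([P["k1"],0,0,0,0.])
    q=cv2.undistortPoints(np.array([[uv]],float),K,d)[0,0]
    T=P["world_from_camera"];v=T[:3,:3]@[q[0],q[1],1];return T[:3,3],v/np.linalg.norm(v)
def tri(rs):
    A=0;b=0
    for o,v in rs:
        M=np.eye(3)-np.outer(v,v);A=A+M;b=b+M@o
    p=np.linalg.solve(A,b);return p,[np.linalg.norm((np.eye(3)-np.outer(v,v))@(p-o)) for o,v in rs]
def atz(n,uv,z,P=None):
    o,v=ray(n,uv,P);return o+v*(z-o[2])/v[2]
def proj(n,p,P=None):
    P=P or imaging.camera_params(n);T=np.linalg.inv(P["world_from_camera"])
    c=T[:3,:3]@p+T[:3,3];x=c[:2]/c[2];x=x*(1+P["k1"]*(x@x));return P["intrinsics"][:2,:2]@x+P["intrinsics"][:2,2]
E
python3 - <<'E'
from h import *
tz=lambda u,v:((u+.5)/3.6-.5+170,(v+.5)/3.6-.5+150)
sz=lambda u,v:((u+.5)/3.5-.5+170,(v+.5)/3.5-.5+140)
pts={'nuttop':((306,254),(208,122),.164),'long':((201,362),(94,90),.146),'armX':((281,156),(309,121),.146),'armY':((408,284),(186,206),.146),
'lug':((298,52),(410,117),.156),'knob':((613,183),(327,341),.155),'pivot':((584,303),(176,352),.131),'peg':((528,256),(228,309),.134),'sock':((516,93),(417,248),.16),
'can':((77,305),(147,51),.12),'s1':((163,74),(380,93),.112),'s2':((614,51),(502,399),.112),'s3':((636,380),(85,441),.112),'s4':((174,402),(55,117),.112),'s5':((388,62),(433,227),.112),'s6':((404,391),(67,258),.112)}
W={}
for k,(a,b,z) in pts.items():
    p,e=tri([ray('top',tz(*a)),ray('side',sz(*b))]);W[k]=p
    print(k,p.round(4),np.round(e[0],4),'top@z',atz('top',tz(*a),z).round(4)[:2],'side@z',atz('side',sz(*b),z).round(4)[:2])
E
```

```text
nuttop [0.4989 0.0417 0.1606] 0.0014 top@z [0.4973 0.0416] side@z [0.4999 0.0366]
long [0.4298 0.1112 0.1443] 0.0015 top@z [0.4283 0.111 ] side@z [0.4313 0.1084]
armX [0.5643 0.0584 0.1463] 0.0014 top@z [0.563  0.0585] side@z [0.5658 0.0589]
armY [ 0.4799 -0.0244  0.1462] 0.0018 top@z [ 0.4782 -0.0243] side@z [ 0.4817 -0.0242]
lug [0.6297 0.0469 0.1532] 0.0016 top@z [0.6308 0.0466] side@z [0.627  0.0424]
knob [ 0.5443 -0.1584  0.1525] 0.0016 top@z [ 0.5425 -0.1578] side@z [ 0.5454 -0.1612]
pivot [ 0.4666 -0.1401  0.1355] 0.0013 top@z [ 0.4654 -0.1408] side@z [ 0.4681 -0.1351]
peg [ 0.4978 -0.1044  0.1329] 0.0012 top@z [ 0.4965 -0.1042] side@z [ 0.4989 -0.1057]
sock [ 0.6031 -0.0958  0.1608] 0.0018 top@z [ 0.6014 -0.0956] side@z [ 0.6052 -0.0945]
can [0.4678 0.1977 0.1202] 0.0018 top@z [0.466  0.1978] side@z [0.4696 0.1979]
s1 [0.6262 0.1418 0.1109] 0.0013 top@z [0.6247 0.1417] side@z [0.6271 0.1402]
s2 [ 0.6391 -0.169   0.1122] 0.0015 top@z [ 0.6377 -0.1688] side@z [ 0.6407 -0.1687]
s3 [ 0.4158 -0.1773  0.1112] 0.0017 top@z [ 0.4141 -0.1771] side@z [ 0.4175 -0.1782]
s4 [0.4023 0.1329 0.1109] 0.0016 top@z [0.4008 0.1327] side@z [0.404 0.131]
s5 [ 0.6327 -0.0138  0.1115] 0.0011 top@z [ 0.6315 -0.0136] side@z [ 0.6337 -0.0143]
s6 [ 0.4088 -0.022   0.111 ] 0.0013 top@z [ 0.4076 -0.022 ] side@z [ 0.4101 -0.0234]
```

```bash
cat >> h.py <<'E'
YAW=np.radians(2.4);C=np.array([.4987,.0414]);PV=np.array([.4662,-.1402])
from scipy.spatial.transform import Rotation as Ro
def rows(targets,yawdeg=2.4,g=1):
    # targets: list of world xyz ; tool y at yaw
    s=r.sense();R=s['ee_rot'];p=s['tcp_pos'];a=np.radians(yawdeg)
    Y=np.array([-np.sin(a),np.cos(a),0]);Z=np.array([0,0,-1.]);X=np.cross(Y,Z);T=np.column_stack([X,Y,Z])
    w=Ro.from_matrix(R.T@T).as_rotvec(degrees=True)/5
    for t in targets:
        d=R.T@(np.array(t)-p)/.04
        print(", ".join(f"{x:.2f}" for x in [*d,*w])+f", {g},")
E
python3 - <<'E'
from h import *
rows([[.147,-.607,.27],[.45,-.3,.27],[.415,.061,.27]])
E
```

```text
-0.01, 0.00, -1.21, 0.02, -0.00, 2.23, 1,
-9.18, 5.69, -1.20, 0.02, -0.00, 2.23, 1,
-10.44, 14.67, -1.18, 0.02, -0.00, 2.23, 1,
```

Request:
move_arm(motion=[0,0,-1.2,0,0,0,1,0,0,-1.2,0,0,0,1,-9.2,5.7,-1.2,0,0,2.23,1,-9.2,5.7,-1.2,0,0,2.23,1,-9.2,5.7,-1.2,0,0,2.23,1,-9.2,5.7,-1.2,0,0,2.23,1,-9.2,5.7,-1.2,0,0,2.23,1,-9.2,5.7,-1.2,0,0,2.23,1,-9.2,5.7,-1.2,0,0,2.23,1,-9.2,5.7,-1.2,0,0,2.23,1,-9.2,5.7,-1.2,0,0,2.23,1,-9.2,5.7,-1.2,0,0,2.23,1,-9.2,5.7,-1.2,0,0,2.23,1])

```text
time_s: 1.23
tcp_pos: [0.4537, -0.2964, 0.2704]
ee_rot: [[-0.999, -0.046, 0.002], [-0.046, 0.999, 0.001], [-0.002, 0.001, -1.0]]
wrist_force: [-0.2, -0.5, 0.7]
gripper_width: 0.095
```

Run:
```python
from h import *
cv2.imwrite('pics/w1.png',imaging.capture('wrist'))
s=r.sense();print(s['tcp_pos'],s['ee_rot'].round(3),s['time_s'],s['wrist_force'],s['gripper_width'])
rows([[.42,.0,.27],[.415,.061,.27],[.415,.061,.2]])
```

```text
[ 0.45474971 -0.29579708  0.27014353] [[-0.999 -0.047  0.002]
 [-0.047  0.999  0.002]
 [-0.002  0.001 -1.   ]] 1.2833 [-0.00179656  0.52982961 -0.83483571] 0.059778231418920656
0.52, 7.43, 0.01, 0.02, 0.02, 0.06, 1,
0.57, 8.96, 0.02, 0.02, 0.02, 0.06, 1,
0.58, 8.95, 1.77, 0.02, 0.02, 0.06, 1,
```

View pics/w1.png

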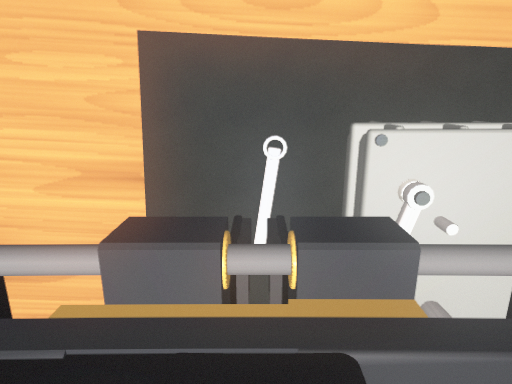

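Request:
move_arm(motion=[0.55,9,0,0,0,0.06,1,0.55,9,0,0,0,0.06,1,0.55,9,0,0,0,0.06,1,0.55,9,0,0,0,0.06,1,0.55,9,0,0,0,0.06,1,0.55,9,0,0,0,0.06,1,0.55,9,0,0,0,0.06,1,0.55,9,0,0,0,0.06,1,0.55,9,0,0,0,0.06,1,0.55,9,0,0,0,0.06,1,0.55,9,1.75,0,0,0.06,1,0.55,9,1.75,0,0,0.06,1,0.55,9,1.75,0,0,0.06,1])

```text
time_s: 2.37
tcp_pos: [0.4122, 0.0613, 0.1959]
ee_rot: [[-0.999, -0.041, -0.008], [-0.041, 0.999, -0.002], [0.008, -0.002, -1.0]]
wrist_force: [0.3, -1.1, 0.2]
gripper_width: 0.005
```

Run:
```python
from h import *
im=imaging.capture('side')
cv2.imwrite('pics/s2.png',np.hstack([cv2.resize(im[130:310,150:340],None,fx=2.1,fy=2.1),cv2.resize(imaging.capture('wrist'),(400,378))[:,:400]]) )
s=r.sense();print(s['tcp_pos'],s['time_s'],s['joints'])
rows([[.4253,.057,.2],[.4253,.057,.124]])
```

```text
[0.4162442  0.0622975  0.20105996] 2.4667 [ 3.08600394e+01  2.76848195e+00 -2.82627650e+01  5.06398515e-02
 -5.88797176e+01 -1.18474546e+02]
-0.22, -0.14, 0.03, 0.00, 0.02, 0.00, 1,
-0.22, -0.14, 1.93, 0.00, 0.02, 0.00, 1,
```

View pics/s2.png

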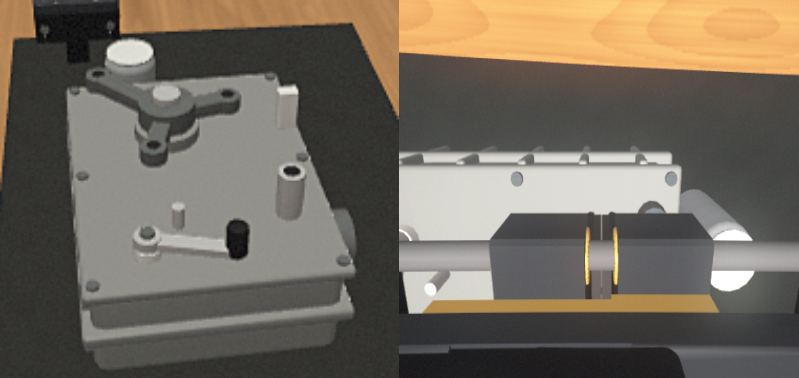

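Run:
```python
from h import *
p=r.sense()['tcp_pos'];q=proj('side',p);print(q,(q-[150,130])*2.1)
P=imaging.camera_params('wrist');print(proj('wrist',p,P))
```

```text
[188.55827826 155.2867003 ] [80.97238435 53.10207063]
[257.50609432 232.98750103]
```

Request:
move_arm(motion=[-0.22,-0.14,0,0,0,0,1,-0.22,-0.14,0.5,0,0,0,1,-0.22,-0.14,1,0,0,0,1,-0.22,-0.14,1.5,0,0,0,1,-0.22,-0.14,1.93,0,0,0,1,-0.22,-0.14,1.93,0,0,0,1,-0.22,-0.14,1.93,0,0,0,1])

```text
time_s: 3.05
tcp_pos: [0.427, 0.057, 0.1251]
ee_rot: [[-0.999, -0.042, 0.004], [-0.042, 0.999, 0.0], [-0.004, 0.0, -1.0]]
wrist_force: [0.9, -0.8, -0.6]
gripper_width: 0.007
```

```bash
cat >> h.py <<'E'
def center(phi,rr=.075,gap=0.):
    # finger centre pushing long arm cw at arm angle phi (deg, world)
    n=np.radians(phi+90);yv=np.radians(92.4)
    h=.015*abs(np.cos(n-yv))+.0095*abs(np.sin(n-yv))
    u=np.array([np.cos(np.radians(phi)),np.sin(np.radians(phi))]);nn=np.array([-u[1],u[0]])
    dd=.010+h+gap
    return C+np.sqrt(rr**2-dd**2)*u+dd*nn
E
python3 - <<'E'
from h import *
im=imaging.capture('side')
cv2.imwrite('pics/s3.png',cv2.resize(im[130:310,150:340],None,fx=3,fy=3))
s=r.sense();print(s['tcp_pos'],s['time_s'],s['wrist_force'])
rows([[*center(f),.124] for f in range(136,60,-4)])
E
```

```text
[0.42739902 0.05730471 0.12568622] 3.1 [ 0.06530723 -0.32164675 -0.01017873]
-0.07, 0.32, 0.04, 0.01, 0.06, 0.00, 1,
-0.13, 0.45, 0.04, 0.01, 0.06, 0.00, 1,
-0.21, 0.57, 0.04, 0.01, 0.06, 0.00, 1,
-0.29, 0.69, 0.04, 0.01, 0.06, 0.00, 1,
-0.38, 0.80, 0.04, 0.01, 0.06, 0.00, 1,
-0.49, 0.90, 0.05, 0.01, 0.06, 0.00, 1,
-0.60, 1.00, 0.05, 0.01, 0.06, 0.00, 1,
-0.73, 1.09, 0.05, 0.01, 0.06, 0.00, 1,
-0.86, 1.17, 0.05, 0.01, 0.06, 0.00, 1,
-1.00, 1.24, 0.05, 0.01, 0.06, 0.00, 1,
-1.14, 1.30, 0.05, 0.01, 0.06, 0.00, 1,
-1.29, 1.34, 0.05, 0.01, 0.06, 0.00, 1,
-1.39, 1.36, 0.05, 0.01, 0.06, 0.00, 1,
-1.49, 1.38, 0.05, 0.01, 0.06, 0.00, 1,
-1.60, 1.40, 0.05, 0.01, 0.06, 0.00, 1,
-1.71, 1.40, 0.05, 0.01, 0.06, 0.00, 1,
-1.82, 1.40, 0.05, 0.01, 0.06, 0.00, 1,
-1.93, 1.40, 0.05, 0.01, 0.06, 0.00, 1,
-2.04, 1.38, 0.05, 0.01, 0.06, 0.00, 1,
```

View pics/s3.png

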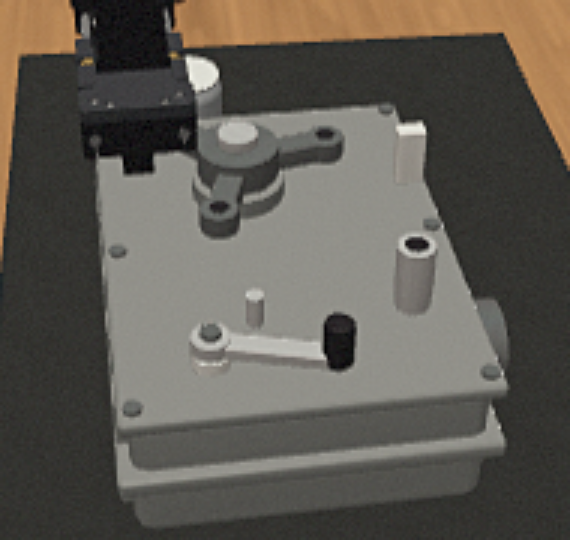

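Request:
move_arm(motion=[-0.02,0.1,0,0,0,0,1,-0.05,0.2,0,0,0,0,1,-0.07,0.3,0,0,0,0,1,-0.1,0.38,0,0,0,0,1,-0.13,0.45,0,0,0,0,1,-0.17,0.51,0,0,0,0,1,-0.21,0.57,0,0,0,0,1,-0.25,0.63,0,0,0,0,1,-0.29,0.69,0,0,0,0,1,-0.34,0.75,0,0,0,0,1,-0.38,0.8,0,0,0,0,1,-0.43,0.85,0,0,0,0,1,-0.49,0.9,0,0,0,0,1,-0.55,0.95,0,0,0,0,1,-0.6,1,0,0,0,0,1])

```text
time_s: 4.35
tcp_pos: [0.4499, 0.0985, 0.1257]
ee_rot: [[-0.999, -0.042, 0.005], [-0.042, 0.999, 0.001], [-0.005, 0.001, -1.0]]
wrist_force: [-0.8, -1.7, 0.9]
gripper_width: 0.004
```

Run:
```python
from h import *
im=imaging.capture('side')
cv2.imwrite('pics/s4.png',cv2.resize(im[130:310,150:340],None,fx=3,fy=3))
im=imaging.capture('top')
cv2.imwrite('pics/t4.png',cv2.resize(im[140:300,160:390],None,fx=3,fy=3))
s=r.sense();print(s['tcp_pos'],s['time_s'],s['wrist_force'])
rows([[*center(f),.124] for f in range(112,32,-4)])
```

```text
[0.45020691 0.09879119 0.12583614] 4.45 [-1.00116232 -1.30252691  0.78524659]
0.01, -0.01, 0.05, 0.01, 0.07, 0.00, 1,
-0.11, 0.08, 0.05, 0.01, 0.07, 0.00, 1,
-0.24, 0.16, 0.05, 0.01, 0.07, 0.00, 1,
-0.38, 0.23, 0.05, 0.01, 0.07, 0.00, 1,
-0.53, 0.28, 0.05, 0.01, 0.07, 0.00, 1,
-0.67, 0.33, 0.05, 0.01, 0.07, 0.00, 1,
-0.78, 0.35, 0.05, 0.01, 0.07, 0.00, 1,
-0.88, 0.37, 0.05, 0.01, 0.07, 0.00, 1,
-0.99, 0.38, 0.05, 0.01, 0.07, 0.00, 1,
-1.09, 0.39, 0.05, 0.01, 0.07, 0.00, 1,
-1.20, 0.39, 0.05, 0.01, 0.07, 0.00, 1,
-1.32, 0.38, 0.05, 0.01, 0.07, 0.00, 1,
-1.43, 0.37, 0.05, 0.01, 0.07, 0.00, 1,
-1.54, 0.35, 0.06, 0.01, 0.07, 0.00, 1,
-1.66, 0.32, 0.06, 0.01, 0.07, 0.00, 1,
-1.77, 0.28, 0.06, 0.01, 0.07, 0.00, 1,
-1.89, 0.24, 0.06, 0.01, 0.07, 0.00, 1,
-2.00, 0.19, 0.06, 0.01, 0.07, 0.00, 1,
-2.11, 0.13, 0.06, 0.01, 0.07, 0.00, 1,
-2.22, 0.06, 0.06, 0.01, 0.07, 0.00, 1,
```

View pics/s4.png

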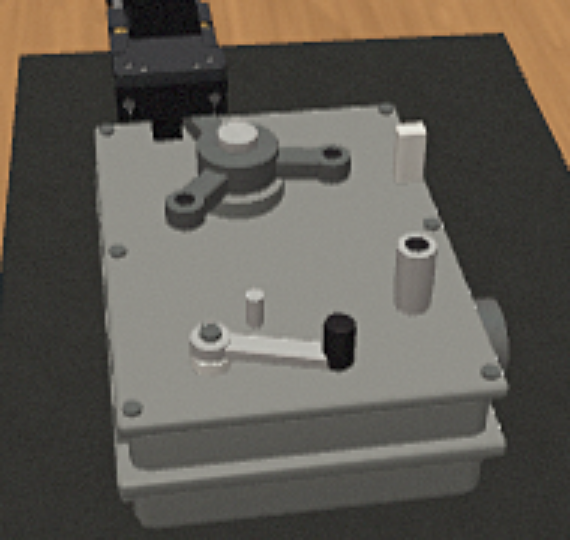

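View pics/t4.png

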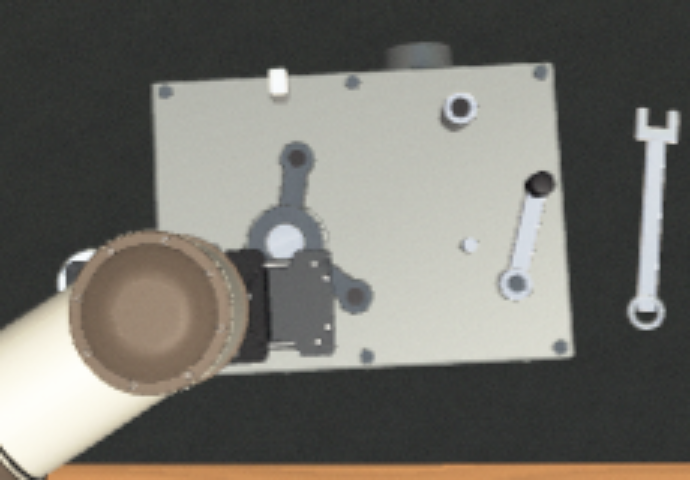

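Request:
move_arm(motion=[-0.05,0.04,0.02,0,0,0,1,-0.11,0.08,0.02,0,0,0,1,-0.18,0.12,0.02,0,0,0,1,-0.24,0.16,0.02,0,0,0,1,-0.31,0.2,0.02,0,0,0,1,-0.38,0.23,0.02,0,0,0,1,-0.46,0.26,0.02,0,0,0,1,-0.53,0.28,0.02,0,0,0,1,-0.6,0.31,0.02,0,0,0,1,-0.67,0.33,0.02,0,0,0,1,-0.78,0.35,0.02,0,0,0,1,-0.88,0.37,0.02,0,0,0,1,-0.99,0.38,0.02,0,0,0,1,-1.09,0.39,0.02,0,0,0,1,-1.2,0.39,0.02,0,0,0,1,-1.32,0.38,0.02,0,0,0,1,-1.43,0.37,0.02,0,0,0,1,-1.54,0.35,0.02,0,0,0,1,-1.66,0.32,0.02,0,0,0,1,-1.77,0.28,0.02,0,0,0,1])

```text
time_s: 6.12
tcp_pos: [0.5211, 0.1131, 0.1255]
ee_rot: [[-0.999, -0.042, 0.006], [-0.042, 0.999, 0.002], [-0.006, 0.002, -1.0]]
wrist_force: [-2.4, 0.4, -0.4]
gripper_width: 0.004
```

Run:
```python
from h import *
im=imaging.capture('side')
cv2.imwrite('pics/s5.png',cv2.resize(im[130:310,150:340],None,fx=3,fy=3))
im=imaging.capture('top')
cv2.imwrite('pics/t5.png',cv2.resize(im[140:300,160:390],None,fx=3,fy=3))
s=r.sense();print(s['tcp_pos'],s['time_s'],s['wrist_force'])
rows([[*center(f),.124] for f in [48,44,40,36,32,28,24,20,17,14,12,10,8,6,4,2.4]])
```

```text
[0.52182118 0.11315211 0.12560149] 6.2167 [-0.59897884 -0.5276923  -0.1255367 ]
-0.08, -0.04, 0.04, 0.02, 0.09, 0.00, 1,
-0.19, -0.10, 0.04, 0.02, 0.09, 0.00, 1,
-0.31, -0.16, 0.04, 0.02, 0.09, 0.00, 1,
-0.41, -0.23, 0.04, 0.02, 0.09, 0.00, 1,
-0.52, -0.30, 0.04, 0.02, 0.09, 0.00, 1,
-0.62, -0.39, 0.04, 0.02, 0.09, 0.00, 1,
-0.72, -0.49, 0.04, 0.02, 0.09, 0.00, 1,
-0.81, -0.59, 0.05, 0.02, 0.09, 0.00, 1,
-0.87, -0.68, 0.05, 0.02, 0.09, 0.00, 1,
-0.93, -0.76, 0.05, 0.02, 0.09, 0.00, 1,
-0.97, -0.83, 0.05, 0.02, 0.09, 0.00, 1,
-1.00, -0.89, 0.05, 0.02, 0.09, 0.00, 1,
-1.04, -0.95, 0.05, 0.02, 0.09, 0.00, 1,
-1.07, -1.02, 0.05, 0.02, 0.09, 0.00, 1,
-1.09, -1.09, 0.05, 0.02, 0.09, 0.00, 1,
-1.11, -1.14, 0.05, 0.02, 0.09, 0.00, 1,
```

View pics/s5.png

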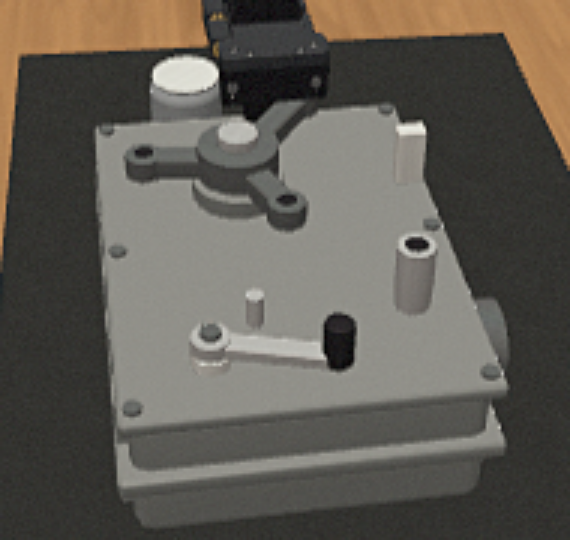

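View pics/t5.png

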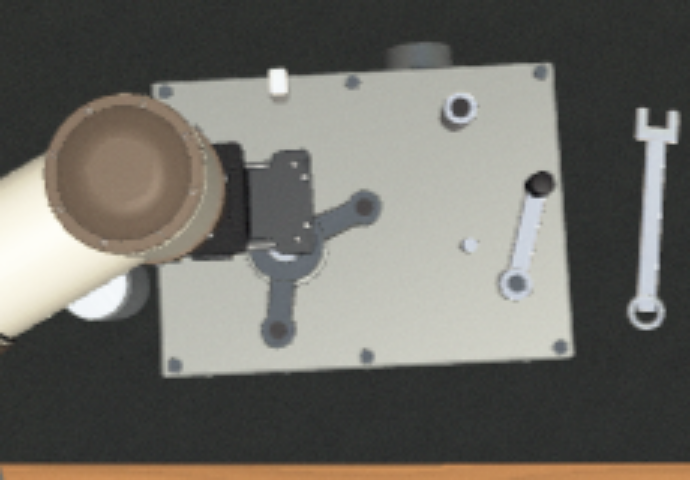

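Request:
move_arm(motion=[-0.08,-0.04,0.02,0,0,0,1,-0.14,-0.07,0.02,0,0,0,1,-0.19,-0.1,0.02,0,0,0,1,-0.25,-0.13,0.02,0,0,0,1,-0.31,-0.16,0.02,0,0,0,1,-0.36,-0.19,0.02,0,0,0,1,-0.41,-0.23,0.02,0,0,0,1,-0.47,-0.26,0.02,0,0,0,1,-0.52,-0.3,0.02,0,0,0,1,-0.57,-0.34,0.02,0,0,0,1,-0.62,-0.39,0.02,0,0,0,1,-0.67,-0.44,0.02,0,0,0,1,-0.72,-0.49,0.02,0,0,0,1,-0.81,-0.59,0.02,0,0,0,1,-0.87,-0.68,0.02,0,0,0,1,-0.93,-0.76,0.02,0,0,0,1,-0.97,-0.83,0.02,0,0,0,1,-1,-0.89,0.02,0,0,0,1,-1.04,-0.95,0.02,0,0,0,1,-1.04,-0.95,0.02,0,0,0,1])

```text
time_s: 7.88
tcp_pos: [0.5656, 0.0766, 0.1251]
ee_rot: [[-0.999, -0.042, 0.008], [-0.042, 0.999, 0.002], [-0.008, 0.002, -1.0]]
wrist_force: [-0.2, 1.3, -0.1]
gripper_width: 0.008
```

Run:
```python
from h import *
im=imaging.capture('side')
cv2.imwrite('pics/s6.png',cv2.resize(im[140:230,170:320],None,fx=5,fy=5,interpolation=cv2.INTER_CUBIC))
im=imaging.capture('top')
cv2.imwrite('pics/t6.png',cv2.resize(im[150:280,180:350],None,fx=4.5,fy=4.5,interpolation=cv2.INTER_CUBIC))
s=r.sense();print(s['tcp_pos'],s['time_s'],s['wrist_force'])
rows([[*center(f),.124] for f in [8,6,4,2.4]])
```

```text
[0.56561606 0.07676514 0.12529606] 7.9833 [-0.5806896   0.55820906 -0.43132635]
0.02, 0.00, 0.03, 0.02, 0.10, 0.00, 1,
-0.01, -0.06, 0.03, 0.02, 0.10, 0.00, 1,
-0.04, -0.13, 0.03, 0.02, 0.10, 0.00, 1,
-0.06, -0.19, 0.03, 0.02, 0.10, 0.00, 1,
```

View pics/s6.png

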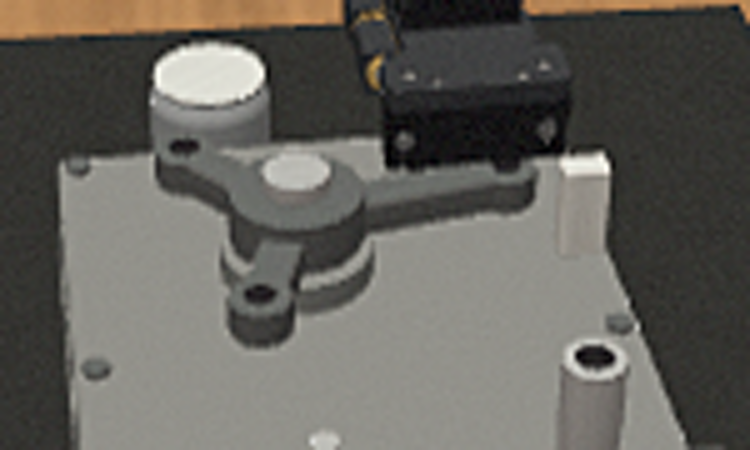

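View pics/t6.png

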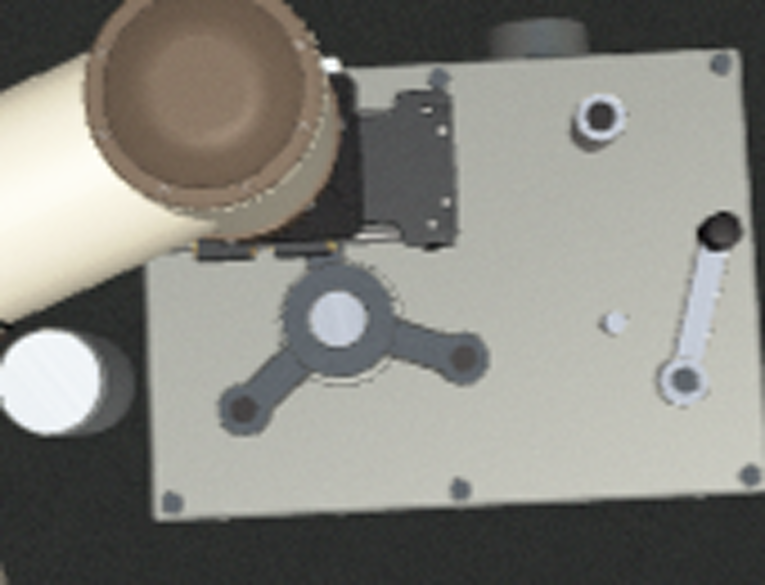

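Run:
```python
from h import *
tz=lambda u,v:((u+.5)/4.5-.5+180,(v+.5)/4.5-.5+150)
sz=lambda u,v:((u+.5)/5-.5+170,(v+.5)/5-.5+140)
for a,b,off in [((244,408),(183,147),120),((464,357),(261,293),-120)]:
    p,e=tri([ray('top',tz(*a)),ray('side',sz(*b))]);d=p[:2]-C;print(p,e,np.linalg.norm(d),np.degrees(np.arctan2(d[1],d[0]))-off)
p=atz('side',sz(510,163),.146);d=p[:2]-C;print(np.degrees(np.arctan2(d[1],d[0])))
```

```text
[0.45195635 0.09137966 0.14578792] [np.float64(0.0006725891870209766), np.float64(0.0006725891870209679)] 0.0684319751661501 13.083810463168675
[ 0.47845626 -0.02373992  0.14659392] [np.float64(0.0012821207958441582), np.float64(0.001282120795843902)] 0.06821303902314928 12.736159981912024
12.969961824065411
```

Request:
move_arm(motion=[0,-0.03,0,0,0,0,1,-0.02,-0.06,0.02,0,0,0,1,-0.03,-0.1,0.02,0,0,0,1,-0.04,-0.13,0.02,0,0,0,1,-0.05,-0.17,0.02,0,0,0,1,-0.06,-0.2,0.02,0,0,0,1,-0.06,-0.24,0.02,0,0,0,1,-0.06,-0.28,0.02,0,0,0,1,-0.06,-0.31,0.02,0,0,0,1,-0.06,-0.33,0.02,0,0,0,1,-0.06,-0.33,0.02,0,0,0,1,-0.06,-0.33,0.02,0,0,0,1])

```text
time_s: 8.98
tcp_pos: [0.5691, 0.0637, 0.1247]
ee_rot: [[-0.999, -0.042, 0.01], [-0.042, 0.999, 0.002], [-0.01, 0.002, -1.0]]
wrist_force: [1.5, 1.6, 1.8]
gripper_width: 0.001
```

Run:
```python
from h import *
im=imaging.capture('side')
cv2.imwrite('pics/s7.png',cv2.resize(im[140:230,170:320],None,fx=5,fy=5,interpolation=cv2.INTER_CUBIC))
im=imaging.capture('top')
cv2.imwrite('pics/t7.png',cv2.resize(im[150:280,180:350],None,fx=4.5,fy=4.5,interpolation=cv2.INTER_CUBIC))
s=r.sense();print(s['tcp_pos'],s['time_s'],s['wrist_force'])
```

```text
[0.56889156 0.06371785 0.12463949] 9.0833 [0.85181476 1.22811913 1.22889921]
```

View pics/s7.png

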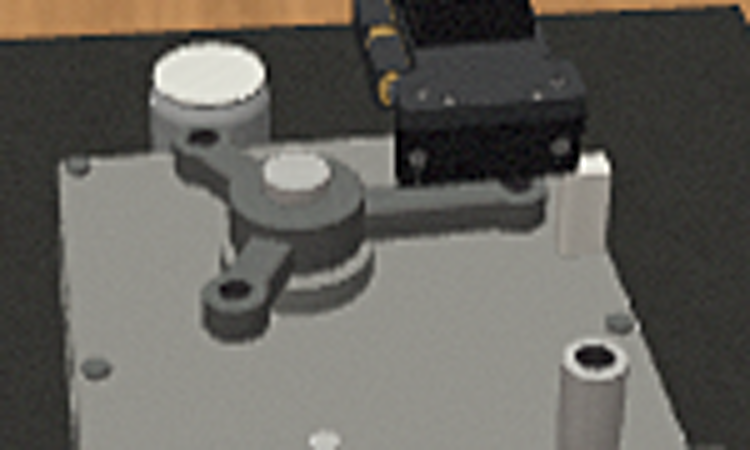

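View pics/t7.png

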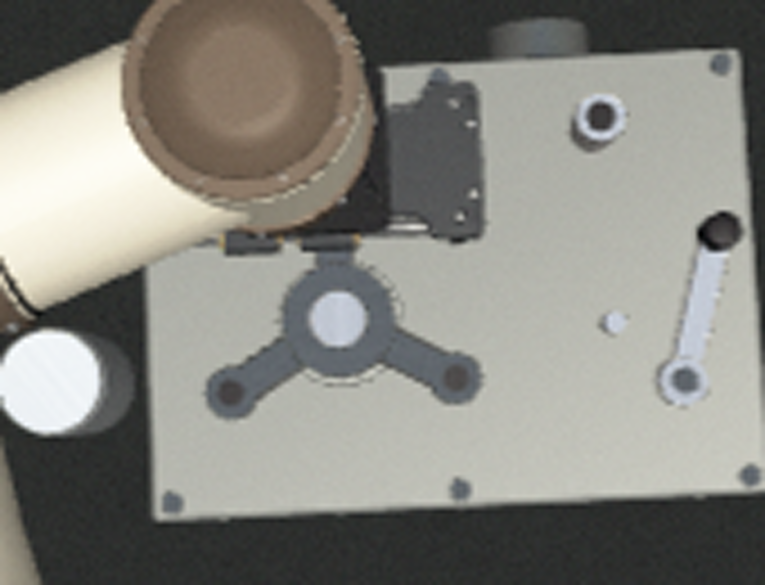

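Run:
```python
from h import *
tz=lambda u,v:((u+.5)/4.5-.5+180,(v+.5)/4.5-.5+150)
sz=lambda u,v:((u+.5)/5-.5+170,(v+.5)/5-.5+140)
for a,b,off in [((232,391),(204,136),120),((456,377),(236,289),-120)]:
    p,e=tri([ray('top',tz(*a)),ray('side',sz(*b))]);d=p[:2]-C;print(p,e[0],np.linalg.norm(d),np.degrees(np.arctan2(d[1],d[0]))-off)
p=atz('side',sz(519,184),.146);d=p[:2]-C;print(np.degrees(np.arctan2(d[1],d[0])))
s=r.sense()['tcp_pos']
rows([[s[0],s[1]+.03,s[2]],[s[0],s[1]+.03,.21]])
```

```text
[0.46128664 0.0975436  0.14715768] 0.0011471677994376872 0.06746749640420321 3.678972093148616
[ 0.46826067 -0.01945937  0.1462234 ] 0.0014501560818701805 0.06804716082792478 3.427682138764112
3.2073671072734626
-0.03, 0.75, 0.00, 0.02, 0.11, 0.00, 1,
-0.05, 0.75, -2.13, 0.02, 0.11, 0.00, 1,
```

Request:
move_arm(motion=[0,-0.02,0,0,0,0,1,0,-0.03,0,0,0,0,1,0,-0.03,0,0,0,0,1,0,0.2,0,0,0,0,1,0,0.5,0,0,0,0,1,0,0.75,0,0,0,0,1,0,0.75,0,0,0,0,1,0,0.75,-1,0,0,0,1,0,0.75,-2.1,0,0,0,1,0,0.75,-3,0,0,0,1,0,0.75,-3.3,0,0,0,1])

```text
time_s: 10.0
tcp_pos: [0.5688, 0.0941, 0.2637]
ee_rot: [[-0.999, -0.044, 0.02], [-0.044, 0.999, 0.004], [-0.02, 0.003, -1.0]]
wrist_force: [1.0, -0.0, 0.4]
gripper_width: 0.001
```

Run:
```python
from h import *
s=r.sense();print(s['tcp_pos'],s['time_s'])
# lever start: 35mm clear
rows([[.53,-.03,.25],[.535,-.205,.25],[.535,-.205,.136]])
```

```text
[0.56880012 0.09407445 0.26368184] 10.0
1.11, -3.06, 0.31, 0.04, 0.23, 0.02, 1,
1.18, -7.43, 0.29, 0.04, 0.23, 0.02, 1,
1.24, -7.44, 3.14, 0.04, 0.23, 0.02, 1,
```

Request:
move_arm(motion=[1.15,-3,0,0,0.2,0,1,1.15,-3,0,0,0.2,0,1,1.15,-3,0,0,0.2,0,1,1.15,-7.45,0,0,0.2,0,1,1.15,-7.45,0,0,0.2,0,1,1.15,-7.45,0,0,0.2,0,1,1.15,-7.45,0,0,0.2,0,1,1.15,-7.45,0,0,0.2,0,1,1.15,-7.45,0,0,0.2,0,1,1.15,-7.45,0,0,0.2,0,1])

```text
time_s: 10.83
tcp_pos: [0.5355, -0.2059, 0.2612]
ee_rot: [[-0.999, -0.042, 0.001], [-0.042, 0.999, 0.004], [-0.001, 0.004, -1.0]]
wrist_force: [0.2, -0.2, 0.4]
gripper_width: 0.003
```

Run:
```python
from h import *
im=imaging.capture('side')
cv2.imwrite('pics/s8.png',cv2.resize(im[140:310,170:330],None,fx=3.5,fy=3.5,interpolation=cv2.INTER_CUBIC))
im=imaging.capture('top')
cv2.imwrite('pics/t8.png',cv2.resize(im[150:280,180:350],None,fx=4.5,fy=4.5,interpolation=cv2.INTER_CUBIC))
s=r.sense();print(s['tcp_pos'],s['time_s'],s['wrist_force'])
rows([[.535,-.205,.25],[.535,-.205,.136]])
```

```text
[ 0.53582422 -0.2045643   0.26163013] 10.9333 [-0.25907452  0.24281033  0.15894273]
0.02, -0.01, 0.29, 0.04, 0.03, 0.03, 1,
0.03, -0.02, 3.14, 0.04, 0.03, 0.03, 1,
```

View pics/s8.png

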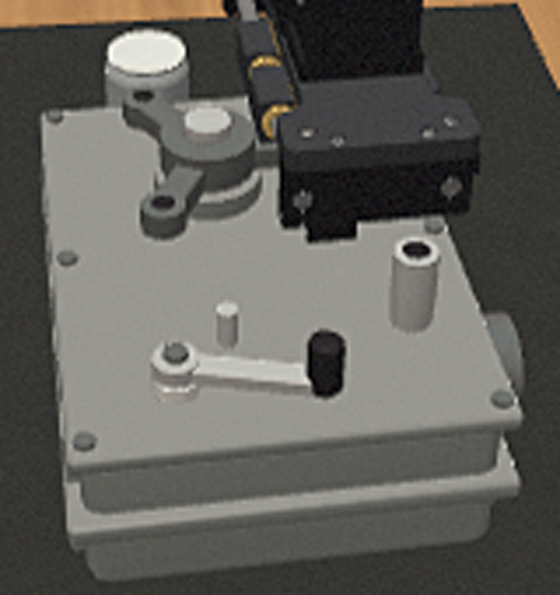

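View pics/t8.png

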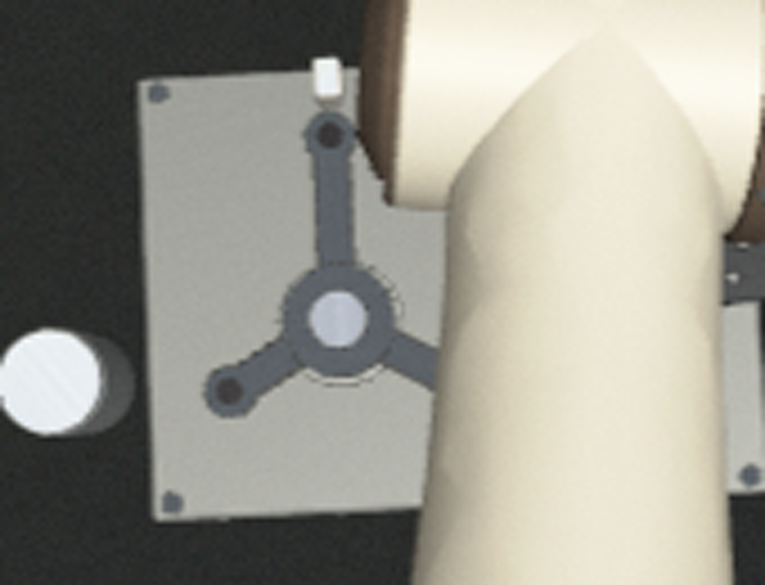

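Run:
```python
from h import *
tz=lambda u,v:((u+.5)/4.5-.5+180,(v+.5)/4.5-.5+150)
p=atz('top',tz(329,134),.146);q=atz('top',tz(337,319),.164);l=atz('top',tz(327,66),.156)
f=lambda d:np.degrees(np.arctan2(d[1],d[0]))
print(p,q,l,f((p-q)[:2]),f((l-q)[:2]))
```

```text
[0.59554164 0.04640965 0.146     ] [0.49657169 0.04194817 0.164     ] [0.63029481 0.0469495  0.156     ] 2.58109506987334 2.141898802572771
```

Request:
move_arm(motion=[0,0,0.8,0,0,0,1,0,0,1.6,0,0,0,1,0,0,2.4,0,0,0,1,0,0,3,0,0,0,1,0,0,3.15,0,0,0,1,0,0,3.15,0,0,0,1])

```text
time_s: 11.43
tcp_pos: [0.5352, -0.2026, 0.1341]
ee_rot: [[-0.999, -0.047, -0.002], [-0.047, 0.999, 0.004], [0.002, 0.004, -1.0]]
wrist_force: [-0.6, -0.0, 0.2]
gripper_width: 0.009
```

```bash
cat >> h.py <<'E'
def kc(ang,gap=0.,h=.015):
    # finger centre for lever world angle: behind knob, cw tangential (approx) 
    a=np.radians(ang);k=PV+.08*np.array([np.cos(a),np.sin(a)])
    # finger below knob: tool y face flat contact
    a0=np.radians(92.4);return k-np.array([np.cos(a0),np.sin(a0)])*(.010+h+gap)
E
python3 - <<'E'
from h import *
s=r.sense();print(s['tcp_pos'],s['time_s'],s['wrist_force'])
im=imaging.capture('side')
cv2.imwrite('pics/s9.png',cv2.resize(im[140:310,170:330],None,fx=3.5,fy=3.5,interpolation=cv2.INTER_CUBIC))
rows([[*kc(f),.136] for f in [-13,-9,-5,-1,3,7,11,15,19,23,27,31]])
E
```

```text
[ 0.53520834 -0.20264396  0.13411128] 11.4333 [-0.57589973 -0.01734976  0.17709597]
-0.24, 0.49, 0.00, 0.04, 0.02, 0.06, 1,
-0.27, 0.63, 0.00, 0.04, 0.02, 0.06, 1,
-0.29, 0.76, 0.00, 0.04, 0.02, 0.06, 1,
-0.31, 0.90, 0.01, 0.04, 0.02, 0.06, 1,
-0.31, 1.04, 0.01, 0.04, 0.02, 0.06, 1,
-0.31, 1.18, 0.01, 0.04, 0.02, 0.06, 1,
-0.29, 1.32, 0.01, 0.04, 0.02, 0.06, 1,
-0.27, 1.46, 0.01, 0.04, 0.02, 0.06, 1,
-0.23, 1.59, 0.01, 0.04, 0.02, 0.06, 1,
-0.19, 1.73, 0.01, 0.04, 0.02, 0.06, 1,
-0.14, 1.85, 0.01, 0.04, 0.02, 0.06, 1,
-0.07, 1.98, 0.01, 0.04, 0.02, 0.06, 1,
```

View pics/s9.png

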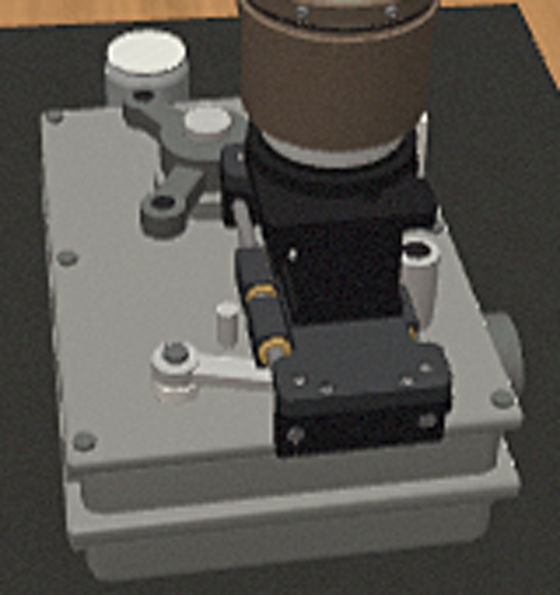

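Request:
move_arm(motion=[-0.1,0.1,0,0,0,0,1,-0.2,0.2,0,0,0,0,1,-0.24,0.3,0,0,0,0,1,-0.24,0.4,0,0,0,0,1,-0.25,0.5,0,0,0,0,1,-0.27,0.6,0,0,0,0,1,-0.28,0.7,0,0,0,0,1,-0.29,0.8,0,0,0,0,1,-0.3,0.9,0,0,0,0,1,-0.3,1,0,0,0,0,1,-0.3,1.1,0,0,0,0,1,-0.3,1.2,0,0,0,0,1,-0.29,1.3,0,0,0,0,1,-0.28,1.38,0,0,0,0,1,-0.26,1.46,0,0,0,0,1,-0.24,1.54,0,0,0,0,1,-0.22,1.6,0,0,0,0,1,-0.2,1.65,0,0,0,0,1,-0.18,1.7,0,0,0,0,1,-0.18,1.7,0,0,0,0,1])

```text
time_s: 13.15
tcp_pos: [0.5401, -0.1345, 0.1362]
ee_rot: [[-0.999, -0.047, 0.001], [-0.047, 0.999, 0.004], [-0.001, 0.004, -1.0]]
wrist_force: [-1.2, 0.3, 0.7]
gripper_width: 0.007
```

Run:
```python
from h import *
s=r.sense();print(s['tcp_pos'],s['time_s'],s['wrist_force'])
im=imaging.capture('side')
cv2.imwrite('pics/s10.png',cv2.resize(im[140:310,170:330],None,fx=3.5,fy=3.5,interpolation=cv2.INTER_CUBIC))
rows([[*kc(f),.136] for f in [15,19,23,27,31]])
```

```text
[ 0.54006077 -0.13448663  0.13620908] 13.15 [-1.17460919  0.27445773  0.68313394]
-0.10, -0.25, 0.00, 0.04, 0.01, 0.06, 1,
-0.07, -0.12, 0.00, 0.04, 0.01, 0.06, 1,
-0.02, 0.01, 0.00, 0.04, 0.01, 0.06, 1,
0.03, 0.14, 0.00, 0.04, 0.01, 0.06, 1,
0.09, 0.27, 0.00, 0.04, 0.01, 0.06, 1,
```

View pics/s10.png

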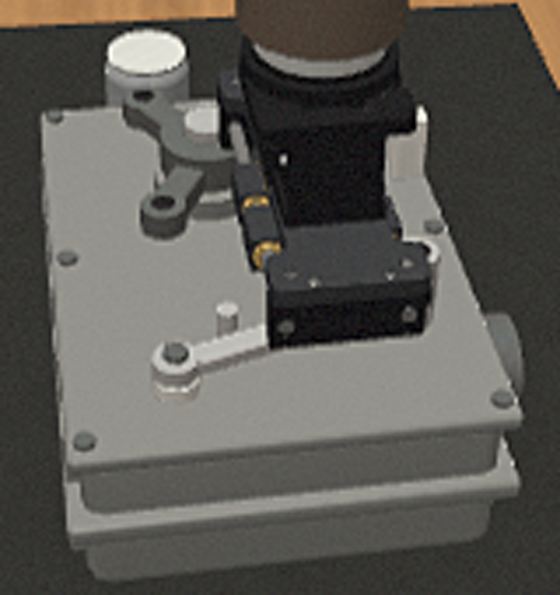

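Request:
move_arm(motion=[0,0.03,0,0,0,0,1,0.01,0.06,0,0,0,0,1,0.02,0.09,0,0,0,0,1,0.03,0.12,0,0,0,0,1,0.03,0.12,0,0,0,0,1])

```text
time_s: 13.62
tcp_pos: [0.5385, -0.1297, 0.1361]
ee_rot: [[-0.999, -0.047, 0.001], [-0.047, 0.999, 0.004], [-0.001, 0.004, -1.0]]
wrist_force: [0.2, -2.0, 0.6]
gripper_width: 0.009
```

Request:
move_arm(motion=[0.01,0.03,0,0,0,0,1,0.02,0.06,0,0,0,0,1,0.02,0.08,0,0,0,0,1,0.02,0.08,0,0,0,0,1])

```text
time_s: 13.95
tcp_pos: [0.5373, -0.1263, 0.1361]
ee_rot: [[-0.999, -0.047, 0.0], [-0.047, 0.999, 0.004], [-0.0, 0.004, -1.0]]
wrist_force: [0.2, -1.3, 0.4]
gripper_width: 0.011
```

Request:
move_arm(motion=[0.01,0.03,0,0,0,0,1,0.02,0.05,0,0,0,0,1,0.02,0.06,0,0,0,0,1,0.02,0.06,0,0,0,0,1])

```text
time_s: 14.28
tcp_pos: [0.5363, -0.1238, 0.1361]
ee_rot: [[-0.999, -0.047, -0.0], [-0.047, 0.999, 0.004], [-0.0, 0.004, -1.0]]
wrist_force: [1.2, -1.5, 0.3]
gripper_width: 0.005
```

Run:
```python
from h import *
s=r.sense();print(s['tcp_pos'],s['time_s'],s['wrist_force'])
im=imaging.capture('side')
cv2.imwrite('pics/s11.png',cv2.resize(im[140:310,170:330],None,fx=3.5,fy=3.5,interpolation=cv2.INTER_CUBIC))
```

```text
[ 0.53628416 -0.12383514  0.13611832] 14.2833 [ 1.19135738 -1.46666646  0.26594279]
```

View pics/s11.png

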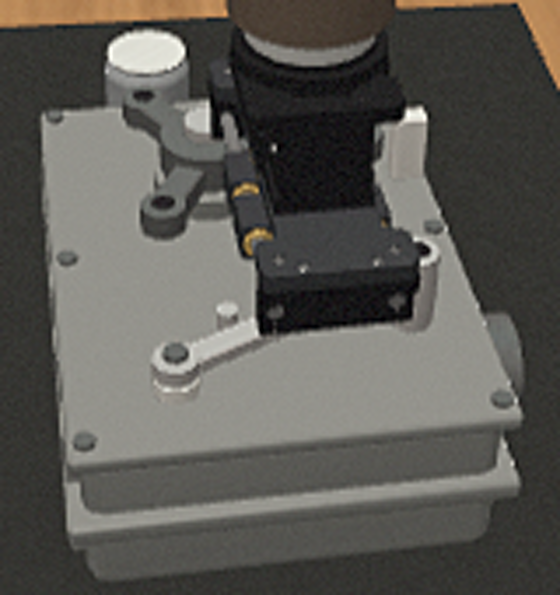

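Request:
move_arm(motion=[0,0.03,0,0,0,0,1,0.01,0.05,0,0,0,0,1,0.01,0.05,0,0,0,0,1])

```text
time_s: 14.58
tcp_pos: [0.5355, -0.1218, 0.1361]
ee_rot: [[-0.999, -0.047, -0.0], [-0.047, 0.999, 0.004], [0.0, 0.004, -1.0]]
wrist_force: [0.1, -0.9, 1.6]
gripper_width: 0.007
```

Request:
move_arm(motion=[0,0.03,0,0,0,0,1,0.01,0.05,0,0,0,0,1,0.01,0.05,0,0,0,0,1])

```text
time_s: 14.83
tcp_pos: [0.5347, -0.1197, 0.1361]
ee_rot: [[-0.999, -0.047, -0.001], [-0.047, 0.999, 0.004], [0.001, 0.004, -1.0]]
wrist_force: [-0.4, -2.2, 1.5]
gripper_width: 0.001
```

Request:
move_arm(motion=[0.01,0.03,0,0,0,0,1,0.01,0.05,0,0,0,0,1,0.01,0.05,0,0,0,0,1])

```text
time_s: 15.08
tcp_pos: [0.5344, -0.1189, 0.1361]
ee_rot: [[-0.999, -0.048, -0.001], [-0.048, 0.999, 0.002], [0.001, 0.002, -1.0]]
wrist_force: [0.3, -7.0, -1.1]
gripper_width: 0.007
```

Run:
```python
from h import *
s=r.sense();print(s['tcp_pos'],s['time_s'],s['wrist_force'])
im=imaging.capture('side')
cv2.imwrite('pics/s12.png',cv2.resize(im[200:280,200:320],None,fx=6,fy=6,interpolation=cv2.INTER_CUBIC))
```

```text
[ 0.53435007 -0.11885827  0.13614222] 15.0833 [ 0.28873451 -6.96283359 -1.13012971]
```

View pics/s12.png

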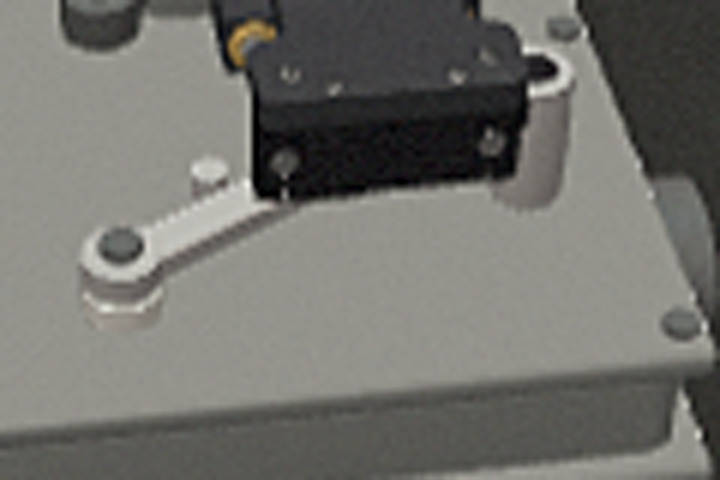

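Request:
move_arm(motion=[0,-0.1,0,0,0,0,1,0,-0.4,0,0,0,0,1,0,-0.9,0,0,0,0,1,0,-1.2,0,0,0,0,1,0,-1.2,0,0,0,0,1,0,-1.2,-1,0,0,0,1,0,-1.2,-2,0,0,0,1,0,-1.2,-3,0,0,0,1,0,-2.5,-3.3,0,0,0,1,0,-3.5,-3.3,0,0,0,1,0,-4.5,-3.3,0,0,0,1,0,-5.5,-3.3,0,0,0,1,0,-5.5,-3.3,0,0,0,1,0,-5.5,-3.3,0,0,0,1])

```text
time_s: 16.3
tcp_pos: [0.5444, -0.3411, 0.2663]
ee_rot: [[-0.999, -0.043, -0.002], [-0.043, 0.999, 0.003], [0.002, 0.003, -1.0]]
wrist_force: [0.2, 0.4, 0.4]
gripper_width: 0.006
```

Run:
```python
from h import *
s=r.sense();print(s['tcp_pos'],s['time_s'],s['wrist_force'])
im=imaging.capture('side')
cv2.imwrite('pics/s13.png',cv2.resize(im[140:310,170:330],None,fx=3.5,fy=3.5,interpolation=cv2.INTER_CUBIC))
im=imaging.capture('top')
cv2.imwrite('pics/t13.png',cv2.resize(im[150:275,170:390],None,fx=3.6,fy=3.6,interpolation=cv2.INTER_CUBIC))
```

```text
[ 0.54437947 -0.34112965  0.26628058] 16.3 [0.20431357 0.35027972 0.42760835]
```

View pics/s13.png

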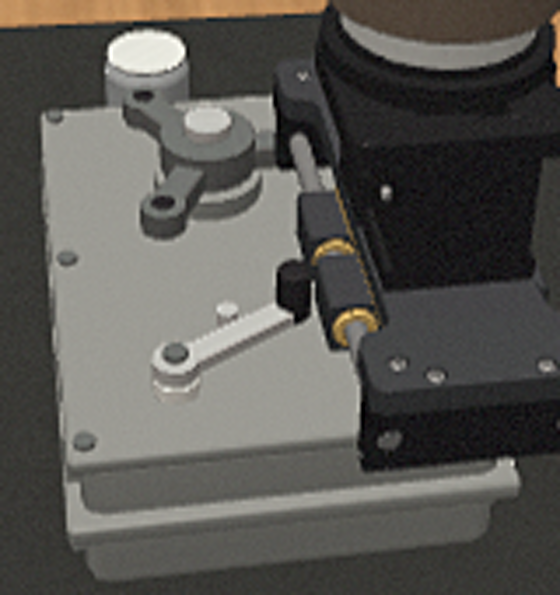

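View pics/t13.png

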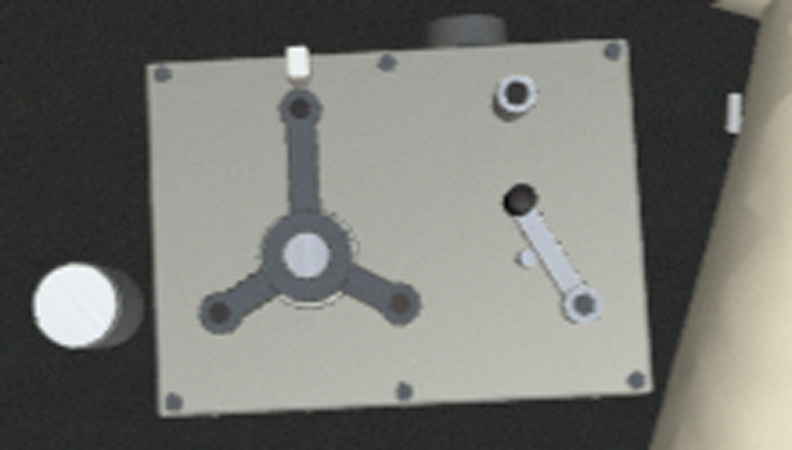

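Run:
```python
from h import *
tz=lambda u,v:((u+.5)/3.6-.5+170,(v+.5)/3.6-.5+150)
g=lambda uv,z:atz('top',tz(*uv),z)[:2]
f=lambda d:np.degrees(np.arctan2(d[1],d[0]))
n=g((306,255),.164);print('long',f(g((300,107),.146)-n)-2.4,'Y',f(g((401,303),.146)-n)+117.6,'L',f(g((220,313),.146)-n)-122.4)
k=g((520,199),.155);p=g((584,303),.134)
print('park',np.radians(f(k-p)-2.4)+.6, np.linalg.norm(k-p))
s=r.sense()['tcp_pos'];R=.0
```

```text
long 0.021845739272521314 Y 0.9019079928382183 L 0.3420158075984574
park 1.1271312182697355 0.07977671407897134
```

Both joints are in place: the flange is within 1° and the park lever reads about 1.1 rad, touching its peg. The robot is clear of everything, so I'm handing in.

```bash
python3 -c "
from station import r
print(r.finish_job())"
```

```text
the job is handed in; nothing more can be done
None
```

I turned the flange about 132° clockwise by pushing its long arm with the closed fingertips, until it pointed at the lug. I then pushed the park lever's knob over to its stop peg, moved the arm clear and handed the job in at about 16.4 s of the 58 s allowed.

**Last checks (top camera, arm clear):**
- **Flange:** the long arm is lined up with the casing's +x direction to within about 1°, against a limit of 5°. The three arms gave 0.0°, 0.3° and 0.9° off.
- **Park lever:** it reads about 1.1 rad (measured 1.13, which is within measuring error of the 1.1 stop). It visibly touches the peg, and the wrist force rose from about 2 N to 7 N at the stop.
- **Small parts:** the socket and can look unmoved in the last pictures. The arm hid most of the spanner in that last top picture, so I did not check it there. The fingers never came down near it.
- **Forces:** the wrist readings I took stayed within about 3 N while pushing the flange and about 7 N at the lever's stop.

**One disagreement:** while turning, the flange lagged my calculated angle by about 5°. I had taken the fingertips as thinner or thicker than they are at that height, so I corrected from the camera measurement.

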